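# Hold the medicine box unlocked

## Robot

A 6-joint arm with a two-finger parallel gripper is mounted at the origin on the work surface. World frame = base frame: x ahead of the robot, y to its left, z up, the work surface at z = 0. Lengths are in m, angles in rad, forces in N, time in s.
With the tool pointing down it reaches from about 0.225 to 0.725 m from the base axis. Payload 3.1 kg.
Tool frame: the origin (TCP) lies midway between the tips of the shut fingers; the grasp point (between the pads) lies 19 mm behind it; x points along the fingers, y is the direction in which the jaws open and shut, and the axes are right-handed (so a half turn about x gives the same grasp; the last joint's range is limited). The gripper opens to 85 mm and grips with 20 to 120 N. Pads are 22 mm wide; open, the fingers measure 114 mm over their backs; the gripper's body (76 mm by 85 mm) begins 54 mm behind the grasp point. The pads swing forward as they close: fully open they stand 13 mm farther back than shut.
Start: joints at [-1.333, 0.048, 0.099, 1.622, 0, 1.443], TCP at [0.188, -0.49, 0.231] pointing down, gripper open.
Joint ranges: [-2.91, 2.91], [-0.99, 1.94], [-1.21, 1.42], [-2.12, 2.29], [-1.49, 1.47], [-3.14, 3.14]. Speed limits (rad/s): [2.79, 2.79, 3.14, 3.14, 3.14, 3.14].

## Interface

Orientations are given as a unit quaternion [w, x, y, z].
In Python, from workcell import read_state, cams, env gives the robot as it stands.
- The arm moves only by the shell command python3 -m inch 'ROWS' [FORCE]. ROWS is JSON, a list of rows, each a list of 3 entries, a list of its own where there are three numbers: the closure, from 0 (fully open) to 1 (shut), then the shift along the tool's x, y, z in cm, then the turn, a rotation vector about the tool's x, y, z in degrees. A call has 1 to 8 rows; each row is the pose to reach, as a shift and turn from the pose commanded when the call began, along the tool's axes at that moment; what a row does not reach only later rows make up. A row lasts 1/8 s, in which the tool goes at most 62.5 mm and 10.7 degrees, less where a joint would pass 70% of its speed; a pose out of reach is approached as far as the arm can. A call with a gripper value outside its range is refused whole. The fingers move at their own pace and stop on an object; FORCE is the grip in N (left out, the last holds). Time passes only in rows, so rows that repeat a pose let the fingers close. It gives the time, the measured TCP pose, the force and the opening at its end, in the units of the state.
- read_state(): the state, without advancing time (a new reading comes with each control period).
- cams.camera(name): name is "scene" or "side" or "wrist"; returns a dict with "pixels" (400x640x3 uint8, red, green, blue), "intrinsics" (3x3 intrinsics, pixels), "eye" and "attitude" of the camera in the world. Camera axes: x right, y up, looking along -z (the intrinsics and any distortion apply to the point x, -y, -z); pixel columns grow to the right and rows downward; lengths in m; the calibration is good to about 2 mm. A picture is of the moment at which its call begins. There is no depth.
- env.hand_in(): hands the job in, once; it reports no verdict.
The state is a dict: "time": time; "joint_positions": joint angles; "joint_velocities": joint speeds; "joint_torque": joint torques, N m; "eef_pos": TCP position; "tcp_rot": TCP orientation; "ft_force": force on the tool from outside, world axes, zero at the start; "torque": the same for the moment, N m; "opening": finger opening in m.
Only numpy, scipy, OpenCV 4.12 (cv2) and the standard library are available. Lean on these libraries where they do the work, as an engineer would, in place of code of your own. Each camera call takes 0.05 s, during which the arm holds its last target. There are 200 camera calls.

## Task

Take the flat-bladed key (the one with the rectangular head) from the key stand, put it in the lock on top of the white steel medicine box and work it down past the stiff pins until it is fully home. Only then turn it clockwise a quarter turn to its stop, and finish still gripping the key and holding it there, because the lock springs back when let go. Leave the other key, with the round head, in the stand and do not disturb the things around.

Things in the scene. Friction and masses are not known exactly. Their poses are not given: they have to be found in the camera images.
- key_bow (a point): Centre of the right key's head, a black block 10 (x) x 26 (y) x 42 mm high (z up). Below the head, which starts 21 mm under this point, is a steel blade 4 (x) x 12 (y) x 26 mm long, its last 7 mm narrowing to a 5 mm tip (47 mm under this point). Works half-turned too. 40 g. Stands blade down in a stand slot, the head's underside resting on the stand's top.
- spare_bow (a point): The other key, to be left alone, upright in the other slot: round black disc head, 34 mm diameter, 10 mm thick (x), a small block under it, round steel shank. The point is 21 mm above the stand's top, near the middle of the head; z up.
- stand: Grey plastic key stand fixed to the table, 70 (x) x 150 (y) x 45 mm high; origin at the centre of its underside. The keys stand in two slots on its y axis, 37.5 mm either side of the centre, heads' wide sides along y; which key is where varies. About 1 mm of play around the flat blade. Keys lift out straight up by 30 mm or more.
- keyway (a point): Centre of the brass lock face on the box's top, 105 mm above the table. z up; axes are the box's and do not turn with the lock. At rest the slot lies along y: 13.6 (y) x 5.6 mm (x), 34 mm deep, with a dished mouth of 19 x 11 mm narrowing to it over 6 mm. Key home: its head's underside rests on the face, key_bow 21 mm above this point. Dark collar round it, 38 mm across, 0.5 mm proud.
- lockbox: White steel medicine box fixed to the table, 170 (x) x 240 (y) x 90 mm high; origin at the centre of its underside. Lock on its x axis, 20 mm from the centre towards -x, 15 mm proud of the lid. Folded handle 20 mm high, 65 mm from the lock on the +x side; bolt and staple (18 mm high) on the -x side, 53 mm from the lock.
- plug (a joint): Turn of the lock, rad: 0 at rest, growing clockwise seen from above to a stop at 1.5. Spring back to 0: 0.02 N m at rest, 0.08 at the stop. The blade has some 0.2 rad of play in it, so the hand turns that much farther. Inside, two sprung sticky pins catch the tip about 9 and 16 mm below the face: passing them takes some 5 to 15 N; a slight wiggle (few degrees of yaw) helps. It draws the bolt.
- pill_jar: White plastic jar standing by, 60 mm diameter, 85 mm high; origin under its centre.
- glove_carton: Cardboard carton standing by, 100 x 60 x 50 mm; origin under its centre.
- tape_roll: Roll of paper tape lying flat, 70 mm diameter, 25 mm high; origin under its centre.

How it is judged:
By the outcome, as a careful person would: the job done as asked, in the order asked, and still so for the second after the job is handed in, while the arm keeps its last pose, push and grip.
It also fails if it takes over 51 s, if anything falls off the work surface, if the arm or the gripper's body presses on something with over 40 N, if the wrist force passes 120 N, or if a joint passes its speed limit or range.

## Working session

There is one attempt and no reset: what is moved stays moved. The work goes in short steps, Python scripts to look and compute and a shell command to move; the robot and the scene stay as the last step left them, time stands still between calls to the robot, and variables do not carry over. Pictures are saved under pics/ and viewed, about 8 in all and at most 12, crops included, and the job is handed in when it is done.

```bash
mkdir -p pics; ls; python3 - <<'E'
from workcell import read_state,cams
import cv2,numpy as np
s=read_state();print(s)
for n in("scene","side"):
    c=cams.camera(n);cv2.imwrite(f"pics/{n}0.png",c["pixels"][:,:,::-1])
    np.savez(f"pics/{n}0.npz",**c);print(n,c["intrinsics"],c["eye"],c["attitude"],c.keys())
E
```

```text
pics
{'time': 0.0, 'joint_positions': array([-1.33280474e+00,  4.87435095e-02,  9.75862555e-02,  1.62200161e+00,
        2.42520869e-05,  1.44297962e+00]), 'joint_velocities': array([-1.71934902e-03,  1.55058033e-03,  1.23264262e-04,  2.31436332e-03,
       -5.86967572e-05, -1.87470271e-04]), 'joint_torque': array([ 5.30548768e-04, -3.38784707e+01,  3.20014071e+01,  2.02904450e-02,
       -6.65655648e-05,  6.02967617e-06]), 'eef_pos': array([ 0.18763608, -0.48966691,  0.23011513]), 'tcp_rot': array([-0.12777827, -0.69527406, -0.12944724,  0.69534891]), 'ft_force': array([-0.6196118 ,  0.64299357,  0.1982111 ]), 'torque': array([-0.03593063, -0.01556893,  0.03875198]), 'opening': 0.0851243954010191}
scene [[375.24942193   0.         318.14421473]
 [  0.         375.24942193 201.02275489]
 [  0.           0.           1.        ]] [ 0.95684308 -0.55881058  0.57498557] [0.83861889 0.46788216 0.12516007 0.24927816] dict_keys(['pixels', 'intrinsics', 'eye', 'attitude'])
side [[486.55960156   0.         321.75014592]
 [  0.         486.55960156 203.8997633 ]
 [  0.           0.           1.        ]] [0.07184534 0.95376615 0.90674582] [-0.24353991 -0.10491914  0.41025011  0.87256812] dict_keys(['pixels', 'intrinsics', 'eye', 'attitude'])
```

View pics/scene0.png

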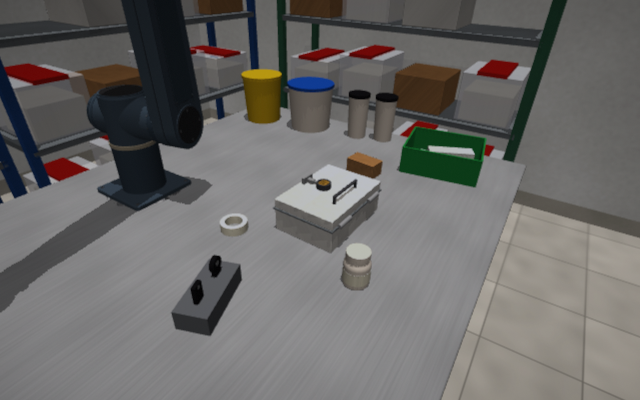

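View pics/side0.png

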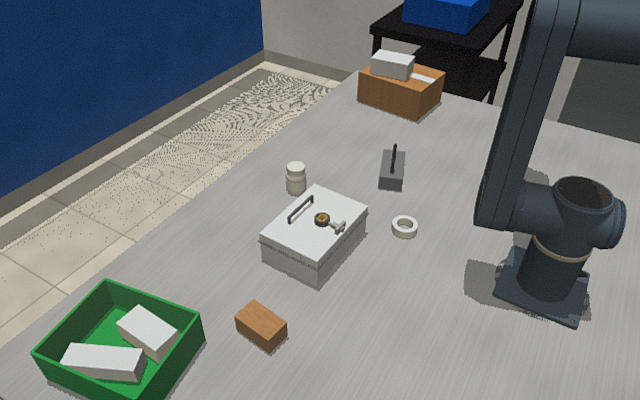

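The scene view shows the stand at about (208,295), with keys at (197,291) and (215,265). The lock is at (323,184) there and at (322,219) in the side view. I'll enlarge these to tell the keys apart.

```bash
python3 - <<'E'
import cv2,numpy as np
a=cv2.imread("pics/scene0.png");b=cv2.imread("pics/side0.png")
f=lambda im,x,y,w,h:cv2.resize(im[y:y+h,x:x+w],(400,300),interpolation=cv2.INTER_CUBIC)
cv2.imwrite("pics/crop0.png",np.vstack([np.hstack([f(a,160,247,120,90),f(a,270,155,120,90)]),np.hstack([f(b,360,130,80,60),f(b,255,180,120,90)])]))
E
```

```text
(no output)
```

View pics/crop0.png

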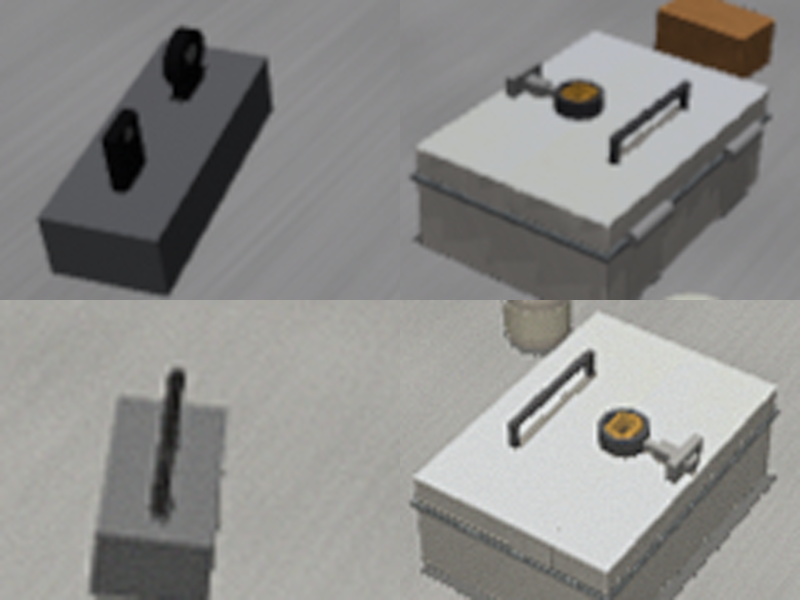

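The flat key is the near one, at scene (197,292). The round key is behind it, towards the robot side. The lid and stand corners are clear in the crops, so I'll fit their poses from those.

```bash
cat > h.py <<'E'
import numpy as np
from scipy.spatial.transform import Rotation as R
from scipy.optimize import least_squares
def rot(q): return R.from_quat(np.roll(q,-1))
def proj(c,P):
    p=rot(c["attitude"]).inv().apply(np.atleast_2d(P)-c["eye"])
    K=c["intrinsics"]; return np.c_[K[0,2]+K[0,0]*p[:,0]/-p[:,2],K[1,2]-K[1,1]*p[:,1]/-p[:,2]]
def ray(c,uv,z):
    K=c["intrinsics"];d=rot(c["attitude"]).apply([(uv[0]-K[0,2])/K[0,0],-(uv[1]-K[1,2])/K[1,1],-1])
    return c["eye"]+d*(z-c["eye"][2])/d[2]
def W(p,L):
    c,s=np.cos(p[2]),np.sin(p[2]);L=np.atleast_2d(L)
    return np.c_[p[0]+c*L[:,0]-s*L[:,1],p[1]+s*L[:,0]+c*L[:,1],L[:,2]]
E
python3 - <<'E'
from h import *
A=dict(np.load("pics/scene0.npz"));B=dict(np.load("pics/side0.npz"))
for n,uvs,z in (("boxA",[(275.1,200.9),(329.1,164.6),(380.4,181.4),(331.5,221.6)],.09),("lockA",[(323.4,183.5)],.105),("standA",[(171.4,312.7),(207.4,319),(241,265)],.045),("keyA",[(197.2,292)],.066),("spareA",[(215,265.5)],.066)):
    for u in uvs: print(n,ray(A,u,z).round(4))
for n,uvs,z in (("boxB",[(314.4,183.6),(368.4,205.5),(316.5,261),(258.9,233.4)],.09),("lockB",[(322.5,218.4)],.105),("standB",[(383.6,149.6),(405,151),(402.4,179),(379.4,176.6)],.045)):
    for u in uvs: print(n,ray(B,u,z).round(4))
E
```

```text
boxA [0.4656 0.0425 0.09  ]
boxA [0.4721 0.2862 0.09  ]
boxA [0.6365 0.2792 0.09  ]
boxA [0.6232 0.0447 0.09  ]
lockA [0.5305 0.1594 0.105 ]
standA [ 0.4993 -0.3027  0.045 ]
standA [ 0.5628 -0.2775  0.045 ]
standA [ 0.5162 -0.1398  0.045 ]
keyA [ 0.5172 -0.2552  0.066 ]
spareA [ 0.492  -0.1861  0.066 ]
boxB [0.6212 0.0429 0.09  ]
boxB [0.4526 0.0483 0.09  ]
boxB [0.4653 0.2891 0.09  ]
boxB [0.6321 0.2841 0.09  ]
lockB [0.5203 0.1699 0.105 ]
standB [ 0.5567 -0.2768  0.045 ]
standB [ 0.4952 -0.306   0.045 ]
standB [ 0.4425 -0.164   0.045 ]
standB [ 0.5055 -0.1386  0.045 ]
```

```bash
python3 - <<'E'
from h import *
from workcell import read_state
s=read_state();M=rot(s["tcp_rot"]).as_matrix();print(M.round(3)); 
print("yaw of tool y",np.degrees(np.arctan2(M[1,1],M[0,1])))
E
```

```text
[[-0.     0.358 -0.934]
 [ 0.002 -0.934 -0.358]
 [-1.    -0.002 -0.   ]]
yaw of tool y -69.0401670120949
```

```bash
python3 -m inch '[[0,[0,-1.3,-4.9],[-10,0,0]],[0,[0,-2.5,-9.7],[-20,0,0]],[0,[0,-3.8,-14.6],[-30,0,0]],[0,[0,-5.1,-19.5],[-40,0,0]],[0,[0,-6.3,-24.3],[-50,0,0]],[0,[0,-7.6,-29.2],[-60,0,0]],[0,[0,-8.9,-34],[-70,0,0]],[0,[0,-10.1,-38.9],[-80,0,0]]]' && python3 -m inch '[[0,[0,0,0],[-7.5,0,0]],[0,[0,0,0],[-7.5,0,0]]]' && python3 - <<'E'
from h import *
from workcell import read_state,cams
import cv2
s=read_state();M=rot(s["tcp_rot"]).as_matrix();print(s["time"],s["eef_pos"],s["joint_positions"].round(3),M.round(3))
c=cams.camera("wrist");np.savez("pics/w1.npz",**c);cv2.imwrite("pics/w1.png",c["pixels"][:,:,::-1]);print(c["eye"],rot(c["attitude"]).as_matrix().round(3))
E
```

```text
time: 1.1
eef_pos: [0.5159, -0.2555, 0.2307]
tcp_rot: [0.546, 0.448, 0.547, -0.448]
ft_force: [0.4, -0.6, 0.5]
opening: 0.0856
time: 1.35
eef_pos: [0.515, -0.2561, 0.2304]
tcp_rot: [0.573, 0.413, 0.574, -0.413]
ft_force: [-0.5, 0.0, 0.5]
opening: 0.0855
1.35 [ 0.51502266 -0.25606245  0.2303771 ] [-0.578  0.182  0.244  1.634 -0.     0.671] [[-0.002  0.949  0.316]
 [ 0.001  0.316 -0.949]
 [-1.    -0.001 -0.001]]
[ 0.487916   -0.17703485  0.37314969] [[ 0.948 -0.3   -0.102]
 [ 0.317  0.896  0.31 ]
 [-0.002 -0.326  0.945]]
```

View pics/w1.png

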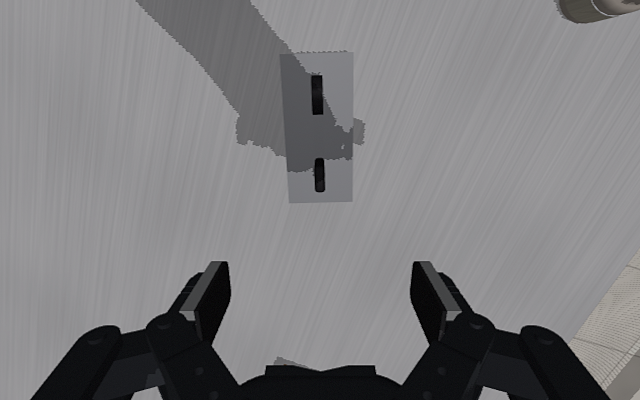

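The wrist view shows the stand top with corners at about (280,53), (353,52), (353,202) and (289,203). The flat key's head is at (320,175) and the round one at (317,95).

```bash
python3 - <<'E'
from h import *
import cv2
c=dict(np.load("pics/w1.npz"));print(c["intrinsics"])
print(proj(c,[[.512,-.257,.066],[.515,-.256,.23],[.512,-.257,.045]]))
for u in [(280,53),(353,52),(353,202),(289,203)]: print(ray(c,u,.045).round(4))
for u in [(320,175),(317,95)]: print(ray(c,u,.08).round(4))
g=c["pixels"].max(2)[20:230,260:380];m=(g<28).astype(np.uint8)
n,l,st,ce=cv2.connectedComponentsWithStats(m)
for i in range(1,n):
  if st[i,4]>60: print(st[i]+[260,20,0,0,0],ce[i]+[260,20])
im=c["pixels"][30:220,240:400,::-1];cv2.imwrite("pics/w1c.png",cv2.resize(im,None,fx=3,fy=3,interpolation=cv2.INTER_CUBIC))
E
```

```text
[[318.12741831   0.         320.01092185]
 [  0.         318.12741831 197.63488189]
 [  0.           0.           1.        ]]
[[318.06471949 176.33644785]
 [321.79077034 260.71112516]
 [318.21663876 171.13256899]]
[ 0.4417 -0.1597  0.045 ]
[ 0.5067 -0.1371  0.045 ]
[ 0.5591 -0.2779  0.045 ]
[ 0.4929 -0.3013  0.045 ]
[ 0.5122 -0.2515  0.08  ]
[ 0.4868 -0.1836  0.08  ]
[312  76  11  39 354] [316.73163842  95.23446328]
[315 158  10  34 260] [318.96923077 173.08846154]
```

View pics/w1c.png

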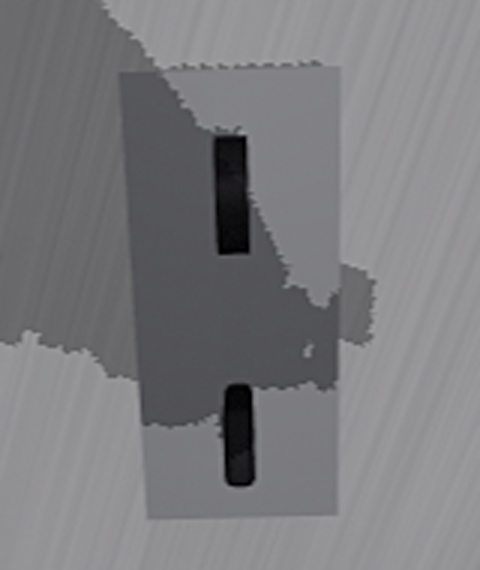

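The stand centre is (0.500,-0.219) with yaw about 20°, which agrees across the three cameras. That puts the flat key at about (0.5127,-0.255). I'll descend and check the fit before closing.

```bash
python3 -m inch '[[0,[4,-0.2,-0.2],[-1.5,0,0]],[0,[9,-0.2,-0.2],[-1.5,0,0]],[0,[13.5,-0.2,-0.2],[-1.5,0,0]],[0,[16.5,-0.2,-0.2],[-1.5,0,0]],[0,[17.7,-0.2,-0.2],[-1.5,0,0]],[0,[17.7,-0.2,-0.2],[-1.5,0,0]]]' 80 && python3 - <<'E'
from h import *
from workcell import read_state,cams
import cv2
s=read_state();M=rot(s["tcp_rot"]).as_matrix();print(s["time"],s["eef_pos"],np.degrees(np.arctan2(M[1,1],M[0,1])))
c=cams.camera("wrist");a=cams.camera("scene")
im=cv2.resize(a["pixels"][235:345,140:290],(600,440))
cv2.imwrite("pics/w2.png",cv2.cvtColor(np.hstack([cv2.resize(c["pixels"][:,120:520],(400,400))[:,:,:],cv2.resize(im,(400,400))]),cv2.COLOR_RGB2BGR))
E
```

```text
time: 2.15
eef_pos: [0.5116, -0.2557, 0.0539]
tcp_rot: [0.578, 0.406, 0.579, -0.406]
ft_force: [-0.9, -0.3, -0.7]
opening: 0.0854
2.15 [ 0.51163835 -0.25568888  0.05392521] 19.857762938389257
```

View pics/w2.png

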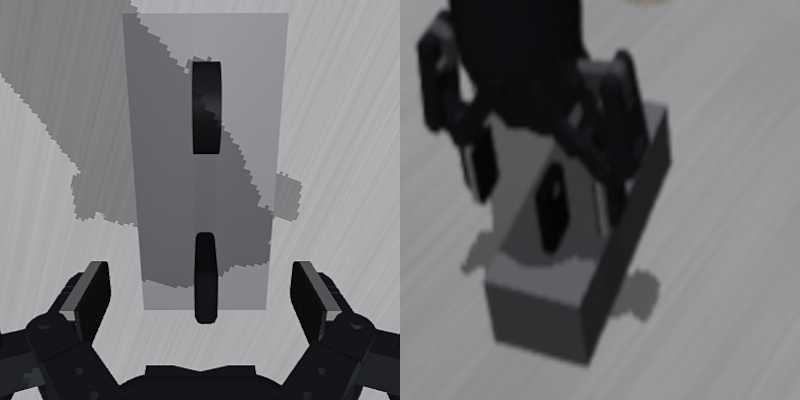

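The key at (205,278) sits centred between the pads (inner edges at 110 and 291), so I'll close and then lift.

```bash
python3 -m inch '[[0.5,[0,0,0],[0,0,0]],[0.8,[0,0,0],[0,0,0]],[0.9,[0,0,0],[0,0,0]],[1,[0,0,0],[0,0,0]],[1,[0,0,0],[0,0,0]],[1,[0,0,0],[0,0,0]],[1,[0,0,0],[0,0,0]]]' 80
```

```text
time: 3.12
eef_pos: [0.5126, -0.2556, 0.0546]
tcp_rot: [0.579, 0.406, 0.579, -0.406]
ft_force: [0.3, -0.0, 2.5]
opening: 0.0091
```

```bash
python3 -m inch '[[1,[-2,0,0],[0,0,0]],[1,[-5,0,0],[0,0,0]],[1,[-9,0,0],[0,0,0]],[1,[-13,0,0],[0,0,0]],[1,[-15,1,-2.5],[-10,0,0]],[1,[-15,2.5,-6.5],[-20,0,0]],[1,[-15,4.5,-11],[-30,0,0]],[1,[-15,6.2,-15.6],[-40,0,0]]]' && python3 -m inch '[[1,[0,3.5,-2],[-10,0,0]],[1,[0,7,-4],[-20,0,0]],[1,[0,11,-6],[-30,0,0]],[1,[0,14.5,-8],[-40,0,0]],[1,[0,17.5,-9.5],[-50,0,0]],[1,[0,20,-10.8],[-60,0,0]],[1,[0,21.5,-11.6],[-70,0,0]],[1,[0,22.2,-12],[-80,0,0]]]' && python3 -m inch '[[1,[0,0,0],[-10,0,0]],[1,[0,0,0],[-20,0,0]],[1,[0,0,0],[-30,0,0]],[1,[0,0,0],[-38,0,0]],[1,[0,0,0],[-38,0,0]],[1,[0,0,0],[-38,0,0]]]' && python3 - <<'E'
from h import *
from workcell import read_state,cams
import cv2
s=read_state();M=rot(s["tcp_rot"]).as_matrix();print(s["time"],s["eef_pos"],s["joint_positions"].round(3),M.round(3),s["opening"])
for n in("wrist","scene","side"):
    c=cams.camera(n);np.savez(f"pics/{n}3.npz",**c);cv2.imwrite(f"pics/{n}3.png",c["pixels"][:,:,::-1])
E
python3 -c "
import cv2;cv2.imwrite('pics/w3c.png',cv2.resize(cv2.imread('pics/wrist3.png')[120:400,140:500],(720,560)))"
```

```text
time: 4.12
eef_pos: [0.5172, -0.0864, 0.2038]
tcp_rot: [0.683, 0.182, 0.684, -0.181]
ft_force: [0.2, 0.8, 0.1]
opening: 0.0092
time: 5.12
eef_pos: [0.5242, 0.1656, 0.2036]
tcp_rot: [0.639, -0.301, 0.64, 0.301]
ft_force: [0.4, 0.0, 0.2]
opening: 0.0089
time: 5.88
eef_pos: [0.5245, 0.1645, 0.204]
tcp_rot: [0.509, -0.49, 0.51, 0.491]
ft_force: [-0.2, 1.0, -0.1]
opening: 0.0089
5.875 [0.52448786 0.16447318 0.20398731] [ 0.182  0.108  0.109  1.572  0.    -1.351] [[-0.001 -0.999  0.038]
 [-0.     0.038  0.999]
 [-1.     0.001 -0.   ]] 0.00887152743816078
```

View pics/w3c.png

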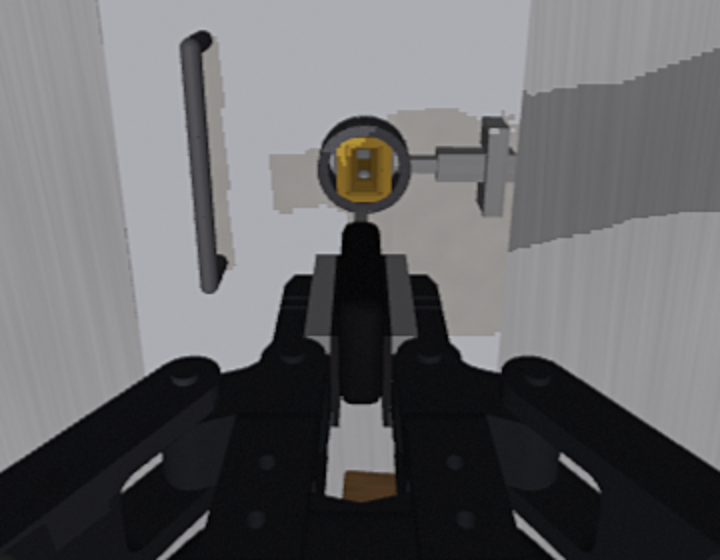

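The crop shows the lock collar centred at about (365,169), which is image pixel (322.5,204.5). The slot runs along image vertical. The key's tip shows at crop (361,213), pixel (320.5,226.5).

```bash
python3 - <<'E'
from h import *
c=dict(np.load("pics/wrist3.npz"));t=np.array([.5245,.1645,.204])
print("lock",ray(c,(322.5,204.5),.1055))
print("tip proj",proj(c,[t-[0,0,.0356],t+[0,0,-.0096],t+[0,0.013,.032],t+[0,-.013,.032]]))
# box edges: bow: lid edges and handle for yaw
for u in [(100,0),(145,345),(530,0),(500,340)]: print(ray(c,(140+u[0]/2,120+u[1]/2),.09).round(4))
for u in [(190,45),(208,285)]: print("handle",ray(c,(140+u[0]/2,120+u[1]/2),.11).round(4))
# refit using global
A=dict(np.load("pics/scene0.npz"));B=dict(np.load("pics/side0.npz"))
L=np.array([(-.085,-.12,.09),(-.085,.12,.09),(.085,.12,.09),(.085,-.12,.09)])
ua=np.array([(275.1,200.9),(329.1,164.6),(380.4,181.4),(331.5,221.6)]);ub=np.array([(368.4,205.5),(316.5,261),(258.9,233.4),(314.4,183.6)])
f=lambda p:np.r_[(proj(A,W(p,L))-ua).ravel(),(proj(B,W(p,L))-ub).ravel()]
r=least_squares(f,[.546,.165,-.03]);print(r.x,np.degrees(r.x[2]),abs(r.fun).max(),W(r.x,[-.02,0,.105]))
E
```

```text
lock [0.52177571 0.16839101 0.1055    ]
tip proj [[318.78268885 234.23831129]
 [318.67951624 255.24788829]
 [319.59532202 330.2060698 ]
 [317.19760849 278.20697188]]
[0.6236 0.0994 0.09  ]
[0.6296 0.2596 0.09  ]
[0.4545 0.1056 0.09  ]
[0.4607 0.2631 0.09  ]
handle [0.585  0.1152 0.11  ]
handle [0.59   0.2166 0.11  ]
[ 0.54534334  0.16562507 -0.04423404] -2.5344240088133314 2.5422993112571532 [[0.52536291 0.16650947 0.105     ]]
```

```bash
python3 -m inch '[[1,[2,0.15,0.5],[0,0,0]],[1,[4.5,0.15,0.5],[0,0,0]],[1,[5.5,0.15,0.5],[0,0,0]],[1,[5.5,0.15,0.5],[0,0,0]],[1,[5.5,0.15,0.5],[0,0,0]]]' && python3 - <<'E'
from h import *
from workcell import read_state,cams
import cv2
s=read_state();M=rot(s["tcp_rot"]).as_matrix();print(s["time"],s["eef_pos"],np.degrees(np.arctan2(M[1,1],M[0,1])),s["opening"])
C={}
for n in("wrist","scene","side"):
    c=cams.camera(n);np.savez(f"pics/{n}4.npz",**c);C[n]=c["pixels"][:,:,::-1]
f=lambda im,x,y,w,h,o:cv2.resize(im[y:y+h,x:x+w],o,interpolation=cv2.INTER_CUBIC)
cv2.imwrite("pics/m4.png",np.hstack([f(C["wrist"],240,140,160,200,(480,600)),np.vstack([f(C["scene"],298,150,50,47,(320,300)),f(C["side"],297,180,50,47,(320,300))])]))
E
```

```text
time: 6.65
eef_pos: [0.524, 0.1696, 0.1504]
tcp_rot: [0.509, -0.491, 0.508, 0.491]
ft_force: [0.4, 0.3, -0.7]
opening: 0.0088
6.65 [0.52399101 0.16961747 0.15044008] 177.94563102876876 0.008804734649987303
```

View pics/m4.png

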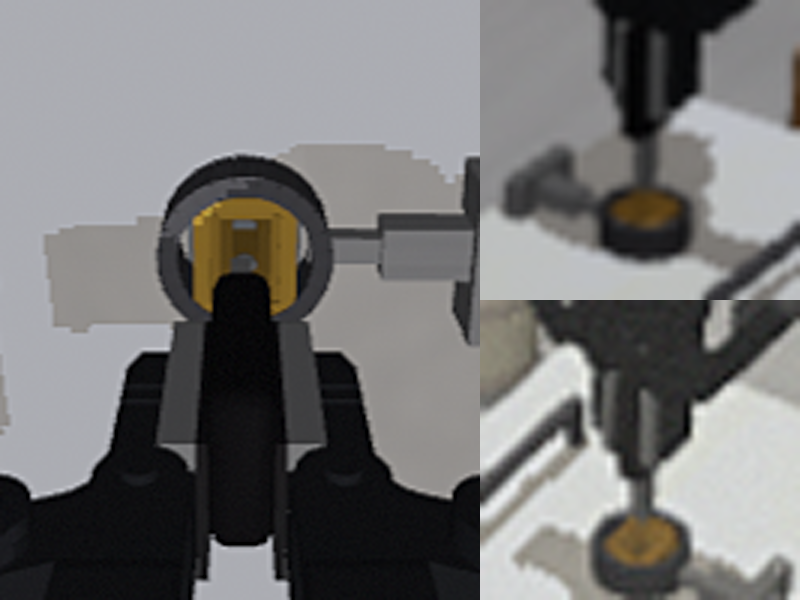

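The wrist view (collar spanning 160–332 in the crop, key centre at 242) puts the key about 0.9 mm off in x. For y I'll compare the tip and lock in each fixed camera: scene tip (323.8,179.4), lock (323.9,182.5); side tip (322,214.1), lock (322.2,217.5).

```bash
python3 - <<'E'
from h import *
A=dict(np.load("pics/scene4.npz"));B=dict(np.load("pics/side4.npz"));w=dict(np.load("pics/wrist4.npz"))
for c,t,l in((A,(323.8,179.4),(323.9,182.5)),(B,(322,214.1),(322.2,217.5))):
    a,b=ray(c,t,.115),ray(c,l,.105);print(a,b,"lock-tip mm",((b-a)*1e3).round(1))
print("wrist lock",ray(w,(240+246/3,140+250/3),.1055), ray(w,(240+246/3,140+250/3),.1055))
t=np.array([.524,.1696,.1504]);print("head top edges pred (crop)",(proj(w,[t+[0,.013,.032],t+[0,-.013,.032],t+[0,-.013,-.0096],t+[0,-.011,0]])-[240,140])*3)
for n,c in(("A",A),("B",B)): # grad check: head bottom
    print(n,proj(c,[t-[0,0,.0356],t-[0,0,.0096]]))
E
```

```text
[0.52920303 0.16281132 0.115     ] [0.52876602 0.16460725 0.105     ] lock-tip mm [ -0.4   1.8 -10. ]
[0.52390201 0.16655455 0.115     ] [0.52262233 0.16740071 0.105     ] lock-tip mm [ -1.3   0.8 -10. ]
wrist lock [0.52193624 0.16654939 0.1055    ] [0.52193624 0.16654939 0.1055    ]
head top edges pred (crop) [[238.02919737 569.97813021]
 [231.12688599 414.0418965 ]
 [233.41312144 279.7749301 ]
 [233.43485531 315.62149698]]
A [[323.45882793 177.860557  ]
 [323.77627344 168.80938875]]
B [[321.33511016 214.8357486 ]
 [321.50772495 206.80601148]]
```

Both fixed cameras agree that the key needs to move about -0.9 mm in x and +1.3 mm in y. I'll correct that and enter the mouth gently.

```bash
python3 -m inch '[[1,[0.3,0.09,0.13],[0,0,0]],[1,[0.7,0.09,0.13],[0,0,0]],[1,[1.1,0.09,0.13],[0,0,0]],[1,[1.4,0.09,0.13],[0,0,0]],[1,[1.4,0.09,0.13],[0,0,0]]]'
```

```text
time: 7.42
eef_pos: [0.5224, 0.1708, 0.1349]
tcp_rot: [0.509, -0.491, 0.509, 0.491]
ft_force: [0.1, 0.5, -0.7]
opening: 0.0087
```

```bash
python3 -m inch '[[1,[0.15,0,0],[0,0,0]],[1,[0.3,0,0],[0,0,0]],[1,[0.3,0,0],[0,0,0]]]'
```

```text
time: 7.8
eef_pos: [0.5226, 0.1709, 0.1322]
tcp_rot: [0.509, -0.491, 0.509, 0.491]
ft_force: [0.1, -0.0, -1.5]
opening: 0.009
```

```bash
python3 -m inch '[[1,[0.1,0,0],[0,0,0]],[1,[0.2,0,0],[2,0,0]],[1,[0.3,0,0],[-2,0,0]],[1,[0.4,0,0],[2,0,0]],[1,[0.4,0,0],[0,0,0]]]'
```

```text
time: 8.43
eef_pos: [0.5226, 0.1709, 0.1283]
tcp_rot: [0.508, -0.491, 0.508, 0.491]
ft_force: [0.9, -0.3, -0.9]
opening: 0.0089
```

```bash
python3 -m inch '[[1,[0.1,0,0],[0,0,0]],[1,[0.2,0,0],[2,0,0]],[1,[0.3,0,0],[-2,0,0]],[1,[0.4,0,0],[2,0,0]],[1,[0.4,0,0],[0,0,0]]]'
```

```text
time: 9.05
eef_pos: [0.5226, 0.171, 0.1243]
tcp_rot: [0.508, -0.492, 0.508, 0.492]
ft_force: [-0.0, 1.1, -0.7]
opening: 0.009
```

```bash
python3 -m inch '[[1,[0.1,0,0],[0,0,0]],[1,[0.2,0,0],[2,0,0]],[1,[0.3,0,0],[-2,0,0]],[1,[0.4,0,0],[2,0,0]],[1,[0.4,0,0],[0,0,0]]]'
```

```text
time: 9.68
eef_pos: [0.5234, 0.1709, 0.1214]
tcp_rot: [0.509, -0.492, 0.508, 0.491]
ft_force: [0.7, -1.2, 3.8]
opening: 0.0087
```

```bash
python3 -m inch '[[1,[0.1,0,0],[2,0,0]],[1,[0.2,0,0],[-2,0,0]],[1,[0.2,0,0],[2,0,0]],[1,[0.3,0,0],[-2,0,0]],[1,[0.3,0,0],[0,0,0]]]'
```

```text
time: 10.3
eef_pos: [0.5232, 0.171, 0.1181]
tcp_rot: [0.51, -0.491, 0.509, 0.49]
ft_force: [1.4, 0.4, 3.7]
opening: 0.009
```

```bash
python3 -m inch '[[1,[0.1,0,0],[2,0,0]],[1,[0.2,0,0],[-2,0,0]],[1,[0.2,0,0],[2,0,0]],[1,[0.3,0,0],[-2,0,0]],[1,[0.3,0,0],[0,0,0]]]'
```

```text
time: 10.92
eef_pos: [0.5229, 0.1712, 0.1145]
tcp_rot: [0.51, -0.49, 0.509, 0.49]
ft_force: [0.6, 1.3, 4.4]
opening: 0.0091
```

```bash
python3 - <<'E'
from h import *
from workcell import read_state,cams
import cv2
C={}
print(read_state()["joint_positions"].round(3))
for n in("wrist","scene","side"):
    c=cams.camera(n);np.savez(f"pics/{n}5.npz",**c);C[n]=c["pixels"][:,:,::-1]
f=lambda im,x,y,w,h,o:cv2.resize(im[y:y+h,x:x+w],o,interpolation=cv2.INTER_CUBIC)
cv2.imwrite("pics/m5.png",np.hstack([f(C["wrist"],240,140,160,200,(480,600)),np.vstack([f(C["scene"],298,155,50,47,(320,300)),f(C["side"],297,185,50,47,(320,300))])]))
E
```

```text
[ 1.940e-01  1.180e-01 -5.900e-02  1.393e+00  1.000e-03 -1.338e+00]
```

View pics/m5.png

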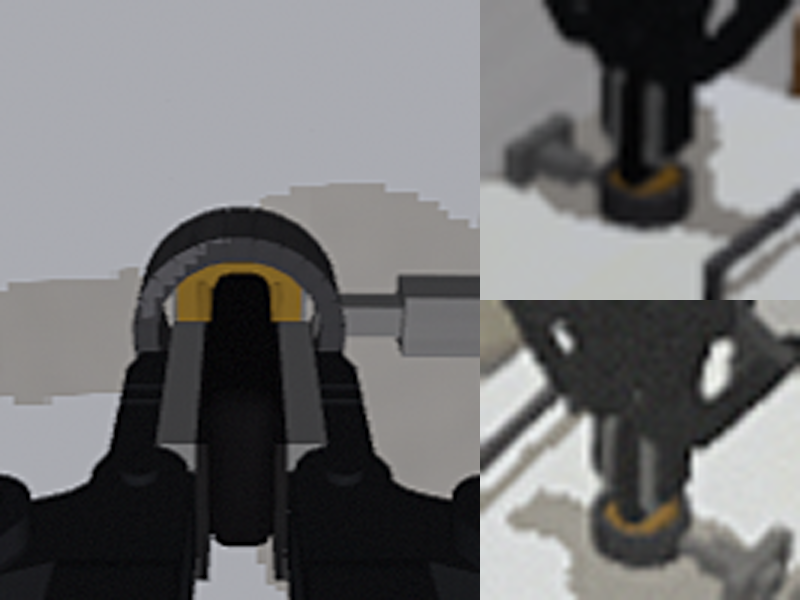

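The key hasn't moved in the grip (head still spans rows 273–545 of the crop) and it is almost on the lock face. I'll push on until the face stops it.

```bash
python3 -m inch '[[1,[0.1,0,0],[2,0,0]],[1,[0.2,0,0],[-2,0,0]],[1,[0.2,0,0],[2,0,0]],[1,[0.2,0,0],[0,0,0]],[1,[0.2,0,0],[0,0,0]]]'
```

```text
time: 11.7
eef_pos: [0.523, 0.1712, 0.1144]
tcp_rot: [0.51, -0.491, 0.508, 0.491]
ft_force: [-0.1, 0.3, 11.1]
opening: 0.0086
```

```bash
python3 -m inch '[[1,[0.1,0,0],[3,0,0]],[1,[0.2,0,0],[-3,0,0]],[1,[0.2,0,0],[3,0,0]],[1,[0.2,0,0],[-3,0,0]],[1,[0.2,0,0],[0,0,0]],[1,[0.2,0,0],[0,0,0]]]'
```

```text
time: 12.45
eef_pos: [0.5231, 0.1713, 0.1143]
tcp_rot: [0.51, -0.491, 0.508, 0.49]
ft_force: [-3.5, -0.2, 17.6]
opening: 0.0092
```

The key is home. It stopped dead at TCP z 0.1144 (expected 0.1146), and the force rose to 17.6 N with no more travel. I'll now turn it clockwise about the key's own axis, since the key sits about 3 mm towards -tool z in the hand, and ease the push a little.

```bash
python3 -m inch '[[1,[-0.1,-0.05,0],[8,0,0]],[1,[-0.1,-0.08,-0.01],[16,0,0]],[1,[-0.1,-0.12,-0.03],[24,0,0]],[1,[-0.1,-0.16,-0.05],[32,0,0]],[1,[-0.1,-0.19,-0.07],[40,0,0]],[1,[-0.1,-0.19,-0.07],[40,0,0]]]' 100; python3 -c "
from workcell import read_state as r;s=r();print(s['torque'],s['ft_force'],s['joint_positions'])"
```

```text
time: 13.2
eef_pos: [0.5242, 0.1711, 0.1144]
tcp_rot: [0.647, -0.287, 0.646, 0.288]
ft_force: [-4.4, 1.4, 14.3]
opening: 0.0086
[0.33131131 0.9848103  0.02166031] [-4.39455832  1.40301415 14.27616582] [ 0.1927539   0.12011835 -0.05641155  1.39269265  0.00196074 -0.6433966 ]
```

```bash
python3 -m inch '[[1,[0,0,-0.03],[9,0,0]],[1,[0,-0.01,-0.06],[18,0,0]],[1,[0,-0.05,-0.08],[27,0,0]],[1,[0,-0.09,-0.1],[36,0,0]],[1,[0,-0.12,-0.13],[45,0,0]],[1,[0,-0.15,-0.16],[52,0,0]],[1,[0,-0.15,-0.16],[52,0,0]]]'; python3 -c "
from workcell import read_state as r;s=r();print(s['torque'],s['joint_positions'])"
```

```text
time: 14.08
eef_pos: [0.525, 0.1693, 0.1143]
tcp_rot: [0.708, 0.026, 0.706, -0.024]
ft_force: [-3.0, 1.8, 13.8]
opening: 0.0086
[0.55581997 0.61130464 0.04886766] [ 0.18885641  0.11872332 -0.05796164  1.39080966  0.00248852  0.26005777]
```

```bash
for i in 1; do python3 -m inch '[[1,[0,0,0],[3,0,0]],[1,[0,-0.02,0],[6,0,0]],[1,[0,-0.02,0],[6,0,0]],[1,[0,-0.02,0],[6,0,0]]]'; done; python3 -c "
from workcell import read_state as r;s=r();print(s['torque'],s['joint_positions'])"
```

```text
time: 14.58
eef_pos: [0.5251, 0.1693, 0.1143]
tcp_rot: [0.705, 0.063, 0.703, -0.06]
ft_force: [-2.5, 1.8, 13.4]
opening: 0.0087
[0.68893615 0.55344282 0.09428165] [ 0.18864841  0.11857704 -0.05812445  1.39045467  0.0029386   0.36351974]
```

```bash
python3 -m inch '[[1,[0,0,0],[3,0,0]],[1,[0,0,0],[5,0,0]],[1,[0,0,0],[5,0,0]],[1,[0,0,0],[5,0,0]]]'; python3 -c "
from workcell import read_state as r;s=r();print(s['torque'],s['joint_positions'])"
```

```text
time: 15.08
eef_pos: [0.525, 0.1692, 0.1143]
tcp_rot: [0.702, 0.093, 0.7, -0.091]
ft_force: [-2.7, 3.0, 14.1]
opening: 0.0088
[0.56504111 0.51297614 0.30568824] [ 0.18867825  0.11856531 -0.05813697  1.39072213  0.00265115  0.45009051]
```

The torque rose from 0.09 to 0.31 N m, so the lock is on its stop. One picture to confirm.

```bash
python3 - <<'E'
from h import *
from workcell import read_state,cams
import cv2
C={n:cams.camera(n)["pixels"][:,:,::-1] for n in("wrist","scene","side")}
f=lambda im,x,y,w,h,o:cv2.resize(im[y:y+h,x:x+w],o,interpolation=cv2.INTER_CUBIC)
cv2.imwrite("pics/m6.png",np.vstack([np.hstack([f(C["wrist"],200,140,240,180,(400,300)),f(C["scene"],283,145,80,60,(400,300))]),np.hstack([f(C["scene"],160,190,240,180,(400,300)),f(C["side"],280,170,80,60,(400,300))])]))
s=read_state();print(s["time"],s["torque"],s["ft_force"])
E
```

```text
15.225 [0.54925319 0.49405028 0.32970276] [-1.54513674  1.53853939 13.50042697]
```

View pics/m6.png

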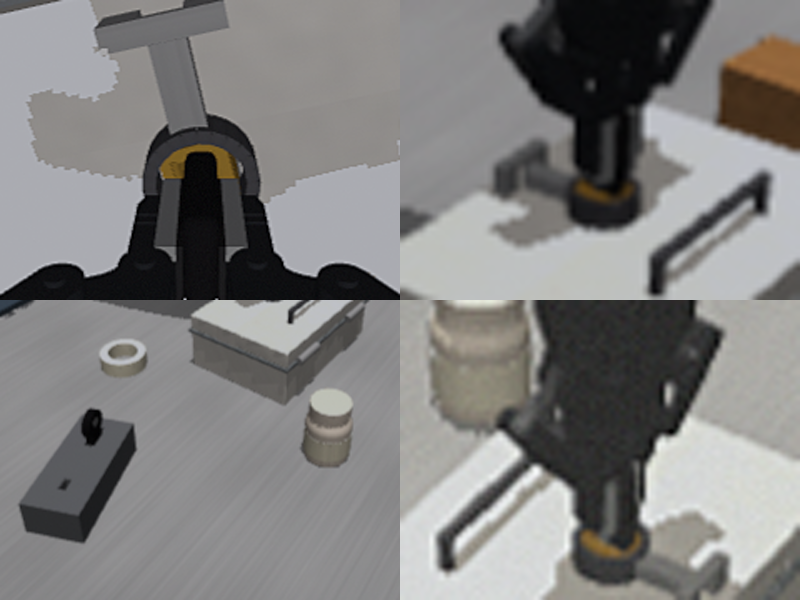

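The bolt is drawn right up to the collar (its thin neck, visible before, is gone). The key head sits on the face, and the round key is still in its stand. I'm handing it in.

```bash
python3 -c "
from workcell import env,read_state as r
env.hand_in();s=r();print(s['time'],s['torque'],s['ft_force'],s['opening'])"
```

```text
the job is handed in; nothing more can be done
the job is handed in; nothing more can be done
```

The flat-bladed key is fully home in the lock and turned clockwise to its stop, and the gripper is still holding it there. I handed the job in at about 15.2 s of the 51 s allowed; it reports no verdict.

- **Key home:** I worked the key down with a slight wiggle. It stopped at tool height 0.1144 m, against 0.1146 m expected for fully home. Pressing harder raised the force to 17.6 N with no further travel, and only then did I turn it.
- **Turned to the stop:** The hand turned about 102°. Over the last 5° the torque rose from 0.09 to about 0.31 N m, well above the 0.08 N m spring, so the lock is on its stop. The last picture shows the bolt drawn up to the collar.
- **Surroundings:** The round-headed key is still upright in its stand. The jar and tape roll looked undisturbed in that picture. Only a corner of the carton was visible.

**Checks that disagreed:**
- The cameras' positions for the lock differed by up to about 7 mm. I aligned the key from its position relative to the lock in each picture instead.
- The resistance I read at the pins was only about 4 N, against the 5 to 15 N given. Readings came only at the end of each move, so they may have missed the peaks.
- A final reading after hand-in returned nothing. The last figures, just before it, were about 13.5 N down and 0.33 N m.

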